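# Tip the moisture meter out of its foam and lay it screen up on the book block

## Robot

A 6-joint arm with a two-finger parallel gripper is mounted at the origin on the work surface; the furniture and walls round the work are solid. World frame = base frame: x ahead of the robot, y to its left, z up, the work surface at z = 0. Lengths are in mm, angles in rad, forces in N, time in s.
With the tool pointing down it reaches from about 275 to 875 mm from the base axis. Payload 12.5 kg.
Tool frame: the origin (TCP) lies between the finger pads; the fingertips stand 17 mm ahead of it and the grasp point (between the pads) lies 2 mm behind it; z points along the fingers, y is the line along which they close (so a half turn about z gives the same grasp; the last joint's range is limited). The gripper opens to 85 mm and grips with 20 to 120 N. Pads are 22 mm wide; open, the fingers measure 114 mm over their backs; the gripper's body (76 mm by 85 mm) begins 54 mm behind the grasp point. The pads swing forward as they close: fully open they stand 13 mm farther back than shut.
Start: joints at [1.128, 0.351, 1.652, -0, 1.139, -0.085], TCP at [192.586, 515.165, 248.29] pointing down, gripper open.
Joint ranges: [-2.75, 2.75], [-0.79, 2.1], [0.01, 2.65], [-1.57, 4.71], [0.07, 3.14], [-2.87, 2.87]. Speed limits (rad/s): [2.22, 2.22, 2.79, 3.14, 3.14, 3.14].

## Interface

Orientations are given as a unit quaternion [x, y, z, w].
In Python, from bench import state, read_camera, camera_params, sign_off gives the robot as it stands.
- The arm moves only by the tool apply_moves, never from a script. Its argument "rows" is a list of rows, each a list of 7 numbers: the closure, from 0 (fully open) to 1 (shut), then the shift along the world's x, y, z in mm, then the turn, a rotation vector about the world's x, y, z in degrees. In form: [[fingers, tx, ty, tz, ax, ay, az], ...]. A call has 1 to 12 rows; each row shifts and turns the commanded pose from where the row before left it; what a row does not reach is not made up. A row lasts 1/10 s, in which the tool goes at most 50 mm and 8.59 degrees, less where a joint would pass 70% of its speed; a pose out of reach is approached as far as the arm can. A call is refused whole if a number of a shift passes 50 or a number of a turn 8.59, either way. A call with a gripper value outside its range is refused whole. The fingers move at their own pace and stop on an object; "newtons" is the grip in N (left out, the last holds). Time passes only in rows, so rows that do not move let the fingers close. It gives the time, the measured TCP pose, the force, the opening and the grip force at its end, in the units of the state.
- state(): the state, without advancing time (a new reading comes with each control period).
- read_camera(name): name is "side" or "top"; returns (picture, depth): 420x560x3 uint8, red, green, blue; 420x560 float32, mm along the optical axis (not along the pixel's ray), 0 where there is no reading.
- camera_params(name): a dict with "mtx" (3x3 intrinsics, pixels), "dist" ([k1, k2, p1, p2, k3] as OpenCV has them; the pictures are not rectified), "R" (3x3) and "t" (3): a world point X has camera coordinates R X + t. Camera axes: x right, y down, z forward; pixel columns grow to the right and rows downward; lengths in mm; the calibration is good to about 2 mm. A picture is of the moment at which its call begins. camera_params takes no time and is no camera call.
- sign_off(): hands the job in; it is judged then, once.
The state is a dict: "time": time; "joint_pos": joint angles; "qd": joint speeds; "joint_torque": joint torques, N m; "eef_pos": TCP position; "tcp_rot": TCP orientation; "contact_force": force on the tool from outside, world axes, zero at the start; "wrist_torque": the same for the moment, N m; "gripper_width": finger opening in mm; "grasp_force": force on a finger pad.
Only numpy, scipy, OpenCV 4.12 (cv2) and the standard library are available. Lean on these libraries where they do the work, as an engineer would, in place of code of your own. Each camera call takes 0.05 s, during which the arm holds its last target. There are 200 camera calls.

## Task

The paper moisture meter lies screen down in its foam case, one end tucked under a foam lip. Tip it out by raising its free orange end first while the black end is still down in the foam, turn it over, and lay it screen up, flat on its back, near the middle of the single low book block (not the tall pile), so that the paper's moisture can be read. Do not drop it or let it fall over, leave the tape roll, thread spool and teal note pad where they are, and let go at the end.

Things in the scene. Friction and masses are not known exactly. Their poses are not given: they have to be found in the camera images.
- foam_case: Blue-edged tray 160 x 130 x 5 mm carrying dark grey rigid foam, fixed to the bench. Origin under the tray's centre, z up, x from the lip end to the open end. Foam walls beside the meter, x = -76 to +5 mm, up to z = 42 mm, leave it 1.8 mm a side; past x = +5 mm both sides of the meter are free for fingers down to the tray (z = 5 mm).
- case_pocket (a point): Centre of the pocket floor, 18 mm above the tray's underside, same axes as the case. The floor runs from x = -52 to +52 mm, 44 mm wide. The meter lies centred on it with 2 mm play at each end.
- case_lip (a point): Middle of the foam lip's underside edge over the black end: 44 mm from the pocket's centre towards -x and 37 mm above the pocket floor (3 mm above the meter). The lip covers the last 6 mm of the meter and is 6 mm thick; its end wall is 124 mm wide. It stops the meter from being lifted straight up.
- case_sill (a point): Middle of the top of the foam sill before the orange end: 56 mm from the pocket's centre towards +x, 8 mm above the pocket floor, 8 mm thick, 44 mm wide. It stops the meter from being slid straight out: raise the orange end over it, let the meter slide towards +x as it tilts, then draw it out.
- meter: Hand-held yellow box 100 x 46 x 34 mm (its x, y, z), 0.13 to 0.25 kg, flat faces, edges rounded 4 mm. Black cap at -x (tucked end), orange cap at +x (free end). Origin: centre of the screen face; z points from the screen to the back: up at the start (screen down on the pocket floor), down when done. It can stand on either end.
- meter_screen (a point): Centre of the screen face (dark bezel, pale display, three keys); same as the origin.
- meter_back (a point): Centre of the back (two steel sensor strips), 34 mm from the screen.
- meter_free_end (a point): Centre of the orange end face, at +50 mm on the meter's x, half-way through its thickness.
- meter_tucked_end (a point): Centre of the black end face, at -50 mm on the meter's x, half-way through its thickness.
- book_block: Stack of bound paper (white top, pinkish edges), 150 x 200 x 27 mm (its x, y, z), lying on the bench, does not shift. Origin at the centre of its underside; its top is 27 mm higher.
- tape: Bystander: roll of pale linen tape, 66 mm across, 20 mm high, origin under its centre.
- spool: Bystander: thread spool, 33 mm across, 42 mm high, origin under its centre.
- note_pad: Bystander: teal pad of notes 48 x 74 x 8 mm, long along its y, origin under its centre.
Things that resemble listed ones, but are neither listed nor needed, are in the scene too. There is more than one size of the meter; the one meant has the size given above.

How it is judged:
By the outcome, as a careful person would: the job done as asked, in the order asked, and still so for the second after the job is handed in, with the robot touching nothing.
It also fails if it takes over 54 s, if anything falls off the work surface, if the arm or the gripper's body presses on something with over 40 N, if the wrist force passes 120 N, or if a joint passes its speed limit or range.

## Working session

There is one attempt and no reset: what is moved stays moved. The work goes in short steps, Python scripts to look and compute and a tool call to move; the robot and the scene stay as the last step left them, time stands still between calls to the robot, and variables do not carry over. Pictures are saved under pics/ and viewed, at most 10 in all, crops included, and the job is handed in when it is done.

Besides the shell and the picture viewer there is one more tool, called after "Request:" by a JSON object that holds its "op" and its "data". apply_moves: Moves the arm, as the interface text tells. Its arguments: {"type":"object","properties":{"rows":{"type":"array","items":{"type":"array","items":{"type":"number"}}},"newtons":{"type":"number"}},"required":["rows"]}

```bash
mkdir -p pics
cat > h.py <<'E'
import numpy as np,cv2
from bench import *
def grab(n):
    p,d=read_camera(n); np.savez(f'/tmp/{n}.npz',p=p,d=d); return p,d
def load(n):
    z=np.load(f'/tmp/{n}.npz'); return z['p'],z['d']
def P(n):
    c=camera_params(n); return [np.array(c[k],float) for k in('mtx','dist','R','t')]
def onplane(n,uv,z):
    K,D,R,t=P(n); uv=np.asarray(uv,float).reshape(-1,1,2)
    r=cv2.undistortPoints(uv,K,D).reshape(-1,2); r=np.c_[r,np.ones(len(r))]@R
    C=-R.T@t.ravel(); return C+r*((z-C[2])/r[:,2])[:,None]
def cloud(n,d):
    K,D,R,t=P(n); h,w=d.shape; u,v=np.meshgrid(np.arange(w),np.arange(h))
    r=cv2.undistortPoints(np.stack([u,v],-1).reshape(-1,1,2).astype(float),K,D).reshape(-1,2)
    X=(np.c_[r,np.ones(len(r))]*d.reshape(-1,1)-t.ravel())@R; X[d.ravel()==0]=np.nan
    return X.reshape(h,w,3)
E
python3 - <<'E'
from h import *
print(state())
for n in('top','side'):
    p,d=grab(n); cv2.imwrite(f'pics/{n}0.png',p[:,:,::-1]); K,D,R,t=P(n); print(n,-R.T@t.ravel(),R[2])
E
```

```text
{'time': 0.0, 'joint_pos': array([ 1.12840229e+00,  3.51242557e-01,  1.65243319e+00,  3.99013909e-05,
        1.13909535e+00, -8.46042078e-02]), 'qd': array([-0.00010844,  0.00016118, -0.0008701 , -0.00146289,  0.0005637 ,
       -0.00140446]), 'joint_torque': array([-1.86440238e-04, -5.06093860e+01, -2.91417038e+01, -8.19854836e-05,
        4.35911876e-03,  6.87278245e-06]), 'eef_pos': array([192.44783106, 514.89733759, 247.75148865]), 'tcp_rot': array([ 1.77950427e-01,  9.84039277e-01, -5.64166268e-04, -1.70959165e-04]), 'contact_force': array([-0.29641676, -0.26861924,  0.92782181]), 'wrist_torque': array([-0.02041923,  0.00080262,  0.03792733]), 'grasp_force': 0.0, 'gripper_width': 85.46314462750335}
top [ 196.54821688  181.73852014 1725.1847666 ] [ 0.15889514 -0.0064566  -0.98727435]
side [ -268.78279408 -1146.47311979   761.04191011] [ 0.43550628  0.79944906 -0.41378193]
```

View pics/top0.png

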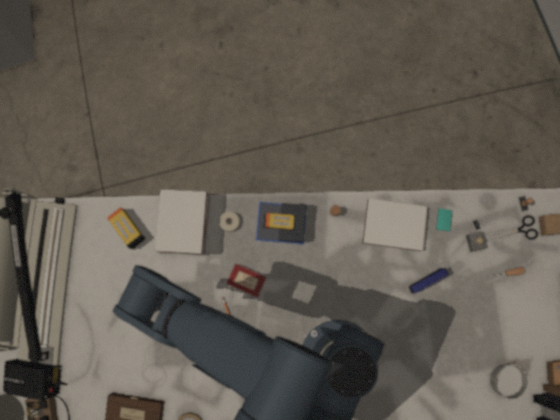

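View pics/side0.png

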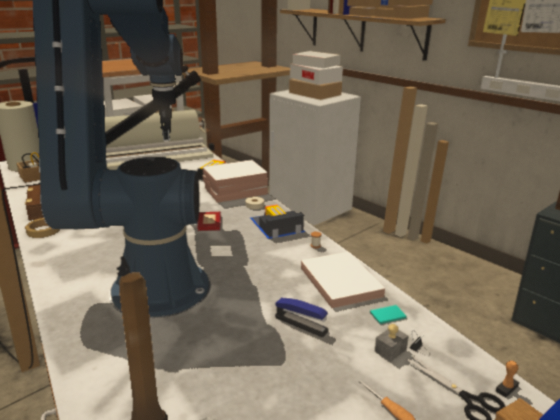

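Top view: two yellow meters, one at (126,228) lying loose on the bench by the pile, one at (280,221) in the blue-edged case. The case one fits the description. There are two white-topped blocks: (182,222), which is tall in the side view, and (395,224), which is low. I'll confirm with a crop and measure.

Run:
```python
from h import *
p,d=load('top'); c=cv2.resize(p[185:260,235:455],None,fx=3.6,fy=3.6,interpolation=cv2.INTER_CUBIC)
ps,ds=load('side'); c2=cv2.resize(ps[190:310,235:420],None,fx=2.6,fy=2.6,interpolation=cv2.INTER_CUBIC)
W=max(c.shape[1],c2.shape[1]);im=np.zeros((c.shape[0]+c2.shape[0],W,3),np.uint8)
im[:c.shape[0],:c.shape[1]]=c; im[c.shape[0]:,:c2.shape[1]]=c2
print(im.shape);cv2.imwrite('pics/crop1.png',im[:,:,::-1])
X=cloud('top',d); hsv=cv2.cvtColor(p,cv2.COLOR_RGB2HSV)
np.set_printoptions(precision=1,suppress=True)
for nm,(u,v) in dict(case=(280,221),low=(395,224),tall=(182,222),loose=(126,228),tape=(222,213),spool=(338,210),pad=(444,219)).items(): print(nm,X[v,u],p[v,u],hsv[v,u])
def comp(mask,z,nm,roi):
    m=np.zeros(mask.shape,np.uint8); u0,v0,u1,v1=roi; m[v0:v1,u0:u1]=mask[v0:v1,u0:u1]
    cs,_=cv2.findContours(m,0,1); c=max(cs,key=cv2.contourArea)
    q=onplane('top',c.reshape(-1,2),z)[:,:2].astype(np.float32); r=cv2.minAreaRect(q); print(nm,len(c),r, 'median z',np.nanmedian(X[m>0][:,2]))
H,S,V=[hsv[:,:,i].astype(int) for i in range(3)]
comp(((H>5)&(H<35)&(S>130)&(V>110)).astype(np.uint8),52,'meter',(260,205,300,238))
comp(((H>16)&(H<35)&(S>130)&(V>110)).astype(np.uint8),52,'yellow',(260,205,300,238))
comp(((H>=3)&(H<=15)&(S>130)&(V>110)).astype(np.uint8),52,'orange',(260,205,300,238))
comp(((H>100)&(H<130)&(S>90)).astype(np.uint8),5,'blue',(250,198,310,250))
comp((np.abs(X[:,:,2]-27)<8).astype(np.uint8),27,'low',(358,190,432,255))
comp((S>-1)&(X[:,:,2]>30)&(X[:,:,2]<75)if 0 else ((X[:,:,2]>30)&(X[:,:,2]<90)).astype(np.uint8),42,'foam',(252,198,312,250))
```

```text
(582, 792, 3)
case [440.4 189.8  49.2] [148 125  73] [ 21 129 148]
low [ 435.2 -190.7   32.9] [161 151 138] [ 17  36 161]
tall [428.8 502.1  89.9] [163 154 141] [ 18  34 163]
loose [413.1 697.5  48.1] [153 131  81] [ 21 120 153]
tape [472.2 384.4   6.2] [103  98  87] [ 21  40 103]
spool [478.1   0.5  48.5] [117  84  60] [ 13 124 117]
pad [ 455.4 -364.1   16.8] [ 64 122 107] [ 82 121 122]
meter 75 ((441.0931396484375, 191.64796447753906), (90.08381652832031, 44.92177963256836), 85.59629821777344) median z 52.96403381188072
yellow 69 ((440.7271728515625, 185.85089111328125), (78.32479858398438, 44.75111389160156), 85.97817993164062) median z 53.22365724163849
orange 29 ((444.6067199707031, 230.37887573242188), (42.64908218383789, 9.750617027282715), 0.6435366868972778) median z 52.239924047374764
blue 1 ((376.9262390136719, 116.49431610107422), (0.0, 0.0), 0.0) median z 32.78454597140154
low 208 ((435.26348876953125, -191.54136657714844), (201.71165466308594, 151.5025634765625), 82.9282455444336) median z 28.338431860850573
foam 151 ((439.4039611816406, 174.31454467773438), (134.77615356445312, 126.93556213378906), 85.9641342163086) median z 51.97156550923836
```

View pics/crop1.png

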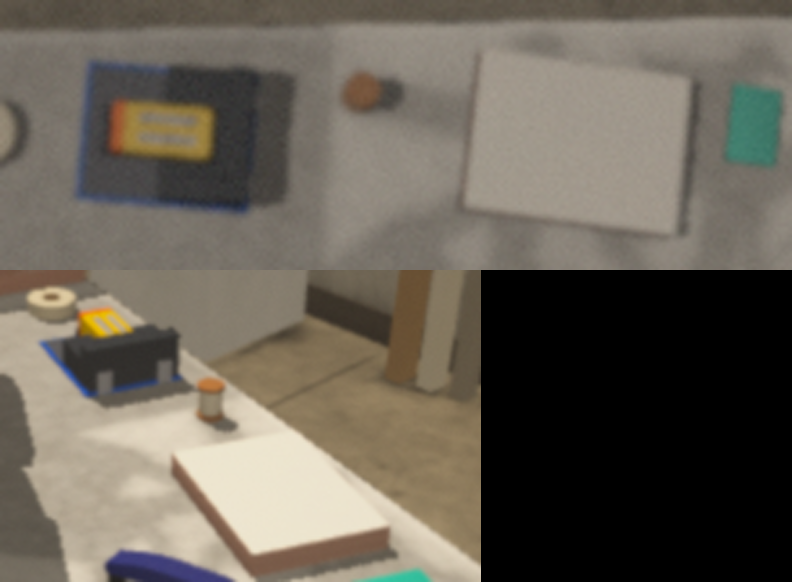

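The enlarged crop confirms it. The case meter has its orange end towards world +y and its black end under the lip, and its top is at about 53 mm (52 expected). The low block measures 201x151 mm at z≈28, centre (435,-191.5). The case axis is at about 86° and the meter centre is about (441,187).

Plan: grip the orange end with the tool leaning 45°, tip it upright and stand it on the block. Then regrasp from the other side and lay it down.

Request:
{"op": "apply_moves", "data": {"rows": [[0,25.7,-21.2,0,0,0,-7.35],[0,25.7,-21.2,0,0,0,-7.35],[0,25.7,-21.2,0,0,0,-7.35],[0,25.7,-21.2,0,0,0,-7.35],[0,25.7,-21.2,0,0,0,-7.35],[0,25.7,-21.2,0,0,0,-7.35],[0,25.7,-21.2,0,0,0,-7.35],[0,25.7,-21.2,0,0,0,-7.35],[0,25.7,-21.2,0,0,0,-7.35],[0,25.7,-21.2,0,0,0,-7.35],[0,0,0,0,0,0,0]]}}

```text
time: 1.2
eef_pos: [451.8, 301.0, 247.9]
tcp_rot: [0.734, 0.679, -0.0, 0.0]
contact_force: [-1.8, 0.6, 0.9]
gripper_width: 84.9
grasp_force: 0.0
```

Request:
{"op": "apply_moves", "data": {"rows": [[0,0,0,-15,-7.48,0.52,0],[0,0,0,-15,-7.48,0.52,0],[0,0,0,-15,-7.48,0.52,0],[0,0,0,-15,-7.48,0.52,0],[0,0,0,-15,-7.48,0.52,0],[0,0,0,-15,-7.48,0.52,0],[0,0,0,0,0,0,0],[0,0,0,0,0,0,0]]}}

```text
time: 2.0
eef_pos: [449.2, 303.6, 157.9]
tcp_rot: [0.675, 0.631, -0.279, 0.26]
contact_force: [-0.2, -0.1, 0.4]
gripper_width: 85.4
grasp_force: 0.0
```

```bash
cat > st.py <<'E'
from h import *
from scipy.spatial.transform import Rotation as Ro
np.set_printoptions(precision=3,suppress=True)
s=state(); R=Ro.from_quat(s['tcp_rot']).as_matrix()
print(s['time'],s['eef_pos'],'t',R[:,2],'y',R[:,1],'q',s['joint_pos'],'F',s['contact_force'],'w',s['gripper_width'],s['grasp_force'])
E
python3 st.py
python3 - <<'E'
from h import *
p,d=grab('top'); np.set_printoptions(precision=1,suppress=True)
X=cloud('top',d); hsv=cv2.cvtColor(p,cv2.COLOR_RGB2HSV); H,S,V=[hsv[:,:,i].astype(int) for i in range(3)]
cv2.imwrite('pics/t2.png',cv2.resize(p[150:270,200:380],None,fx=4,fy=4,interpolation=cv2.INTER_CUBIC)[:,:,::-1])
E
```

```text
2.0 [449.215 303.576 157.904] t [-0.049 -0.704 -0.709] y [ 0.998 -0.068 -0.001] q [ 0.733  0.739  1.445 -0.512  1.578  0.965] F [-0.175 -0.147  0.44 ] w 85.40911035761981 0.0
```

View pics/t2.png

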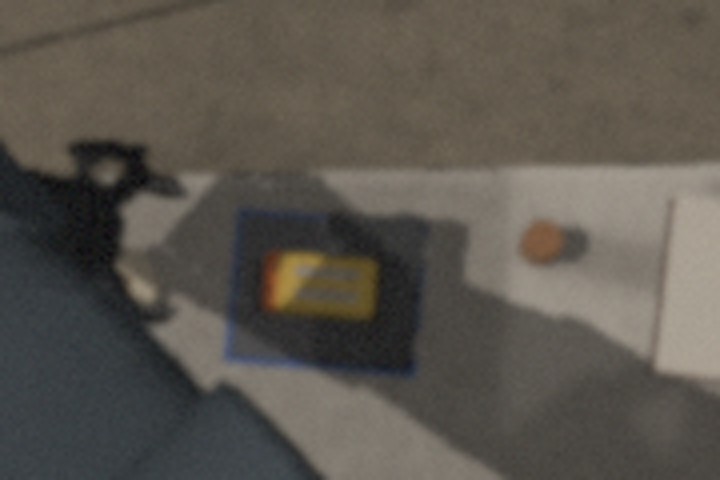

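The picture shows the open fingers at about (160,185) and (160,310), either side of the meter's axis with its orange end at (272,282). Lined up; I'll go in along the tool axis and close.

Request:
{"op": "apply_moves", "data": {"rows": [[0,0,0,-19.5,0,0,0],[0,0,0,-19.5,0,0,0],[0,-1,-14,-14,0,0,0],[0,-1,-14,-14,0,0,0],[0,-1,-14,-14,0,0,0],[0,-1,-14,-14,0,0,0],[0,-1,-14,-14,0,0,0],[0,-1,-15.5,-15,0,0,0],[0,0,0,0,0,0,0],[0,0,0,0,0,0,0]]}}

```text
time: 3.05
eef_pos: [443.6, 217.7, 34.3]
tcp_rot: [0.676, 0.63, -0.28, 0.261]
contact_force: [-0.5, 0.6, 0.3]
gripper_width: 85.5
grasp_force: 0.0
```

```bash
python3 st.py
```

```text
3.05 [443.637 217.72   34.325] t [-0.05  -0.705 -0.708] y [ 0.998 -0.07   0.   ] q [ 0.633  0.847  1.639 -0.596  1.285  1.065] F [-0.52   0.605  0.252] w 85.47692525656704 0.0
```

Request:
{"op": "apply_moves", "data": {"rows": [[0.4,0,0,0,0,0,0],[0.4,0,0,0,0,0,0],[1,0,0,0,0,0,0],[1,0,0,0,0,0,0],[1,0,0,0,0,0,0],[1,0,0,0,0,0,0],[1,0,0,0,0,0,0],[1,0,0,0,0,0,0]], "newtons": 25}}

```text
time: 3.85
eef_pos: [443.8, 218.2, 34.7]
tcp_rot: [0.676, 0.63, -0.279, 0.261]
contact_force: [-0.5, 3.9, 6.3]
gripper_width: 45.5
grasp_force: 26.1
```

Run:
```python
import numpy as np
e=np.array([.07,.998]);p0=None
for th,xb,zb in[(0,-50,0),(2.5,-49.3,.5),(5,-48,.5),(8,-45.5,.7),(12,-41,.7),(18,-36,.7),(24,-31,.7),(30,-26,.7),(37,-18,2),(45,-8,5)]:
    c,s=np.cos(np.radians(th)),np.sin(np.radians(th)); p=np.array([xb+81.3*c-16.7*s,zb+81.3*s+16.7*c])
    if p0 is not None:
        d=p-p0; print([1]+[round(float(x),1) for x in (*(d[0]*e),d[1],(th-t0)*.9976,-(th-t0)*.07,0)])
    p0=p;t0=th
```

```text
[1, -0.0, -0.1, 4.0, 2.5, -0.2, 0.0]
[1, 0.0, 0.3, 3.5, 2.5, -0.2, 0.0]
[1, 0.1, 1.1, 4.3, 3.0, -0.2, 0.0]
[1, 0.2, 2.4, 5.4, 4.0, -0.3, 0.0]
[1, 0.1, 1.1, 7.8, 6.0, -0.4, 0.0]
[1, 0.0, 0.3, 7.3, 6.0, -0.4, 0.0]
[1, -0.0, -0.4, 6.8, 6.0, -0.4, 0.0]
[1, 0.1, 0.8, 8.5, 7.0, -0.5, 0.0]
[1, 0.1, 0.8, 10.0, 8.0, -0.6, 0.0]
```

Request:
{"op": "apply_moves", "data": {"rows": [[1,0,0,0,0,0,0],[1,0,0,0,0,0,0]], "newtons": 60}}

```text
time: 4.05
eef_pos: [443.8, 218.2, 34.8]
tcp_rot: [0.676, 0.63, -0.279, 0.261]
contact_force: [-0.3, 3.7, 7.2]
gripper_width: 45.1
grasp_force: 60.9
```

Request:
{"op": "apply_moves", "data": {"rows": [[1,0,-0.1,4.0,2.5,-0.2,0],[1,0,0.3,3.5,2.5,-0.2,0],[1,0,0,0,0,0,0],[1,0,0,0,0,0,0]]}}

```text
time: 4.45
eef_pos: [443.6, 217.8, 41.7]
tcp_rot: [0.687, 0.641, -0.25, 0.234]
contact_force: [0.4, 0.1, -0.4]
gripper_width: 45.5
grasp_force: 61.3
```

```bash
python3 st.py
```

```text
4.45 [443.584 217.783  41.725] t [-0.044 -0.641 -0.766] y [ 0.998 -0.07   0.001] q [ 0.613  0.796  1.675 -0.561  1.216  1.032] F [ 0.363  0.058 -0.421] w 45.519450872789406 61.289860010147095
```

Request:
{"op": "apply_moves", "data": {"rows": [[1,0.1,1.1,4.3,3,-0.2,0],[1,0.2,2.4,5.4,4,-0.3,0],[1,0.1,1.1,7.8,6,-0.4,0],[1,0,0,0,0,0,0]]}}

```text
time: 4.85
eef_pos: [444.4, 222.0, 60.3]
tcp_rot: [0.712, 0.663, -0.169, 0.159]
contact_force: [-0.0, 0.6, -1.2]
gripper_width: 45.3
grasp_force: 61.5
```

Request:
{"op": "apply_moves", "data": {"rows": [[1,0,0.3,7.3,6,-0.4,0],[1,0,-0.4,6.8,6,-0.4,0],[1,0.1,0.8,8.5,7,-0.5,0],[1,0.1,0.8,10,8,-0.6,0],[1,0,0,0,0,0,0],[1,0,0,0,0,0,0]]}}

```text
time: 5.45
eef_pos: [444.0, 223.5, 91.2]
tcp_rot: [0.732, 0.681, -0.001, 0.001]
contact_force: [0.2, 0.2, -1.6]
gripper_width: 45.5
grasp_force: 61.6
```

```bash
python3 st.py
python3 - <<'E'
from h import *
p,d=grab('side'); cv2.imwrite('pics/s3.png',cv2.resize(p[150:270,200:380],None,fx=4,fy=4,interpolation=cv2.INTER_CUBIC)[:,:,::-1])
E
```

```text
5.45 [443.976 223.487  91.207] t [-0.001 -0.003 -1.   ] y [ 0.997 -0.071 -0.001] q [ 0.374  0.489  1.909 -0.003  0.745  0.447] F [ 0.191  0.194 -1.558] w 45.497388948111606 61.56101703643799
```

View pics/s3.png

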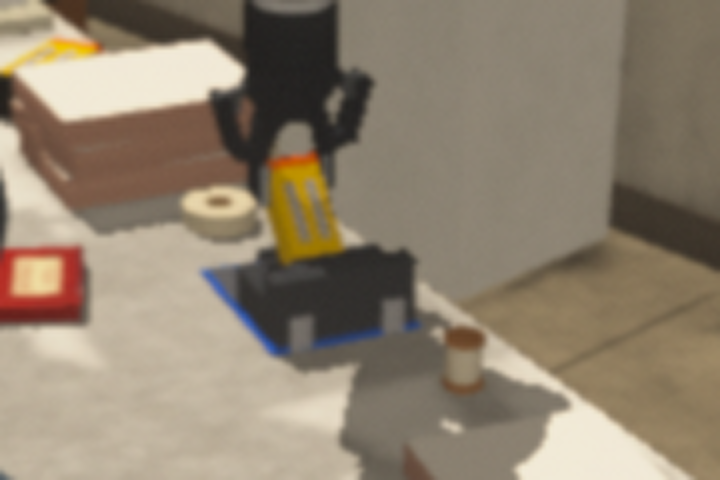

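The picture shows the meter held at 45° above the foam case, orange end up at (295,162) in the fingers and clear of the lip. Next I'll lift it, finish turning it upright and carry it over the low block.

Request:
{"op": "apply_moves", "data": {"rows": [[1,0,0,20,0,0,0],[1,0,0,25,0,0,0],[1,0,0,30,0,0,0],[1,0,0,15,7.48,-0.52,0],[1,0,0,10,7.48,-0.52,0],[1,0,0,10,7.48,-0.52,0],[1,0,0,10,7.48,-0.52,0],[1,0,0,10,7.48,-0.52,0],[1,0,0,0,7.48,-0.52,0],[1,0,0,0,0,0,0]]}}

```text
time: 6.5
eef_pos: [443.1, 223.6, 219.7]
tcp_rot: [0.676, 0.629, 0.278, -0.264]
contact_force: [0.2, 0.0, -1.3]
gripper_width: 45.5
grasp_force: 62.9
```

Request:
{"op": "apply_moves", "data": {"rows": [[1,-1,-25,0,0,0,0],[1,-1,-38,0,0,0,0],[1,-1,-38,0,0,0,0],[1,-1,-38,0,0,0,0],[1,-1,-38,0,0,0,0],[1,-1,-38,0,0,0,0],[1,-1,-38,0,0,0,0],[1,-1,-38,0,0,0,0],[1,-1,-38,0,0,0,0],[1,0,-38,0,0,0,0],[1,0,-25,0,0,0,0],[1,0,0,0,0,0,0]]}}

```text
time: 7.7
eef_pos: [435.4, -170.4, 220.8]
tcp_rot: [0.678, 0.629, 0.276, -0.262]
contact_force: [-0.6, 0.9, -1.7]
gripper_width: 44.9
grasp_force: 63.0
```

```bash
python3 st.py
```

```text
7.7 [ 435.402 -170.364  220.82 ] t [ 0.045  0.703 -0.71 ] y [ 0.997 -0.071 -0.007] q [-0.767  0.469  1.75   0.568  1.506 -0.906] F [-0.59   0.891 -1.732] w 44.937011870708176 62.99894571304321
```

Request:
{"op": "apply_moves", "data": {"rows": [[1,0,0,-20,0,0,0],[1,0,0,-20,0,0,0],[1,0,0,-20,0,0,0],[1,0,0,-20,0,0,0],[1,0,0,-15,0,0,0],[1,0,0,-4,0,0,0],[1,0,0,0,0,0,0],[1,0,0,0,0,0,0]]}}

```text
time: 8.5
eef_pos: [435.4, -168.1, 123.4]
tcp_rot: [0.676, 0.63, 0.28, -0.261]
contact_force: [-0.3, -0.1, -1.5]
gripper_width: 45.5
grasp_force: 63.0
```

```bash
python3 st.py
python3 - <<'E'
from h import *
p,d=grab('side'); cv2.imwrite('pics/s4.png',cv2.resize(p[180:315,260:440],None,fx=4,fy=4,interpolation=cv2.INTER_CUBIC)[:,:,::-1])
E
```

```text
8.5 [ 435.442 -168.068  123.42 ] t [ 0.05   0.706 -0.706] y [ 0.998 -0.07  -0.   ] q [-0.767  0.623  1.798  0.592  1.338 -1.024] F [-0.341 -0.116 -1.54 ] w 45.54637174424261 62.995251417160034
```

View pics/s4.png

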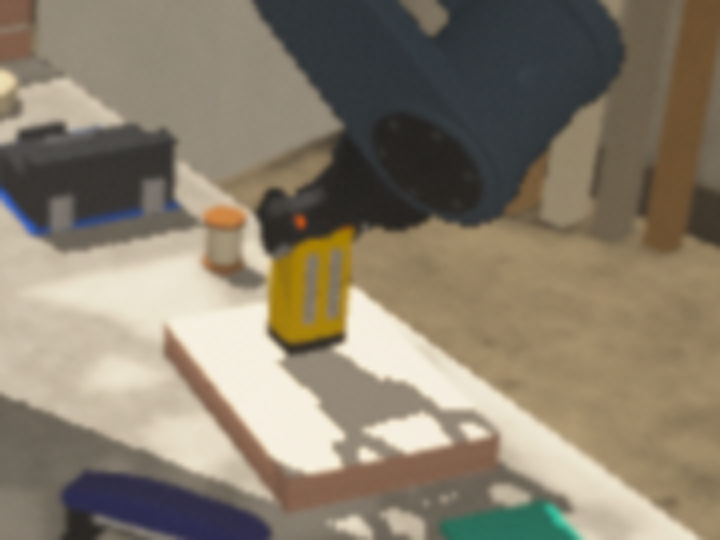

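The picture shows the meter upright, black end down at (305,340) just above the low block, with the back strips facing -y. Lower it gently until contact.

Request:
{"op": "apply_moves", "data": {"rows": [[1,0,0,-6,0,0,0],[1,0,0,-4,0,0,0],[1,0,0,-2,0,0,0],[1,0,0,-1,0,0,0],[1,0,0,0,0,0,0],[1,0,0,0,0,0,0]]}}

```text
time: 9.15
eef_pos: [435.2, -168.1, 109.9]
tcp_rot: [0.676, 0.63, 0.281, -0.261]
contact_force: [-0.1, -0.2, -0.9]
gripper_width: 45.6
grasp_force: 63.0
```

Request:
{"op": "apply_moves", "data": {"rows": [[1,0,0,-1,0,0,0],[1,0,0,0,0,0,0],[1,0,0,0,0,0,0]]}}

```text
time: 9.45
eef_pos: [435.3, -168.1, 109.0]
tcp_rot: [0.676, 0.63, 0.281, -0.261]
contact_force: [0.1, -0.5, 1.1]
gripper_width: 44.8
grasp_force: 63.2
```

Request:
{"op": "apply_moves", "data": {"rows": [[1,0,0,-0.6,0,0,0],[1,0,0,0,0,0,0],[1,0,0,0,0,0,0]], "newtons": 20}}

```text
time: 9.75
eef_pos: [435.3, -168.1, 109.0]
tcp_rot: [0.675, 0.63, 0.281, -0.261]
contact_force: [-1.4, -1.4, 8.9]
gripper_width: 45.5
grasp_force: 64.0
```

```bash
python3 st.py
```

```text
9.75 [ 435.279 -168.135  108.957] t [ 0.05   0.707 -0.705] y [ 0.998 -0.071  0.001] q [-0.768  0.649  1.8    0.597  1.315 -1.041] F [-1.369 -1.408  8.919] w 45.48048963794601 64.0309989452362
```

Request:
{"op": "apply_moves", "data": {"rows": [[0.44,0,0,0,0,0,0],[0.4,0,0,0,0,0,0],[0.3,0,0,0,0,0,0],[0,0,0,0,0,0,0],[0,0,0,0,0,0,0],[0,0,0,0,0,0,0],[0,0,0,0,0,0,0]]}}

```text
time: 10.45
eef_pos: [435.2, -168.0, 108.3]
tcp_rot: [0.676, 0.629, 0.281, -0.261]
contact_force: [-0.5, -0.4, 1.3]
gripper_width: 85.6
grasp_force: 0.0
```

```bash
python3 st.py;  python3 - <<'E'
from h import *
p,d=grab('side'); X=cloud('side',d); hsv=cv2.cvtColor(p,cv2.COLOR_RGB2HSV); H,S,V=[hsv[:,:,i].astype(int) for i in range(3)]
m=((H>16)&(H<35)&(S>150)&(V>90)); m[:225]=0; m[280:]=0; m[:,:320]=0;m[:,360:]=0
v,u=np.nonzero(m); print(len(u),u.min(),u.max(),v.min(),v.max())
Y=X[m]; Y=Y[np.isfinite(Y[:,0])]; print(np.percentile(Y,[5,25,50,75,95],axis=0))
E
```

```text
10.45 [ 435.176 -168.012  108.262] t [ 0.05   0.707 -0.706] y [ 0.997 -0.071  0.   ] q [-0.767  0.65   1.801  0.597  1.314 -1.041] F [-0.521 -0.447  1.333] w 85.6472258850489 0.0
391 327 347 242 270
[[ 413.05416456 -189.77868046   39.12139953]
 [ 415.26099272 -187.02691109   51.89405148]
 [ 421.23300939 -184.68370352   76.03261729]
 [ 438.73637607 -179.24736322   97.87282995]
 [ 453.47180228 -161.73135531  113.39735457]]
```

Released and standing: its back face is at y≈-186 and its sides fit x≈412–458. Back out along the tool axis, then swing over to the other side.

Request:
{"op": "apply_moves", "data": {"rows": [[0,-0.5,-7,7,0,0,0],[0,-1,-14,14,0,0,0],[0,-1,-14,14,0,0,0],[0,-1,-14,14,0,0,0],[0,-1,-14,14,0,0,0],[0,-1,-15,15,0,0,0],[0,0,0,25,0,0,0],[0,0,0,30,0,0,0],[0,0,0,0,0,0,0]]}}

```text
time: 11.4
eef_pos: [430.3, -247.4, 244.8]
tcp_rot: [0.676, 0.631, 0.281, -0.259]
contact_force: [0.2, 0.3, 0.7]
gripper_width: 85.8
grasp_force: 0.0
```

Request:
{"op": "apply_moves", "data": {"rows": [[0,1,14,0,-7.48,0.52,0],[0,1,14,0,-7.48,0.52,0],[0,1,14,0,-7.48,0.52,0],[0,1,14,0,-7.48,0.52,0],[0,1,14,0,-7.48,0.52,0],[0,1,14,0,-7.48,0.52,0],[0,1,14,0,-7.48,0.52,0],[0,1,14,0,-7.48,0.52,0],[0,1,14,0,-7.48,0.52,0],[0,1,14,0,-7.48,0.52,0],[0,1,14,0,-7.48,0.52,0],[0,0,9,0,-7.48,0.52,0]]}}

```text
time: 12.6
eef_pos: [441.2, -82.2, 242.0]
tcp_rot: [0.675, 0.63, -0.279, 0.264]
contact_force: [-0.3, -0.5, -0.1]
gripper_width: 85.7
grasp_force: 0.0
```

```bash
python3 st.py
```

```text
12.6 [441.167 -82.233 241.973] t [-0.045 -0.708 -0.705] y [ 0.998 -0.068  0.004] q [ 0.103  0.302  1.95  -0.845  1.211  0.617] F [-0.252 -0.529 -0.09 ] w 85.65926498727436 0.0
```

Request:
{"op": "apply_moves", "data": {"rows": [[0,0,0,-20,0,0,0],[0,0,0,-20,0,0,0],[0,0,0,-18,0,0,0],[0,0,0,0,0,0,0],[0,0,0,0,0,0,0]]}}

```text
time: 13.1
eef_pos: [440.8, -83.2, 183.6]
tcp_rot: [0.676, 0.63, -0.279, 0.261]
contact_force: [-0.3, -0.0, -0.1]
gripper_width: 85.3
grasp_force: 0.0
```

```bash
python3 st.py
python3 - <<'E'
from h import *
p,d=grab('side'); a=cv2.resize(p[200:300,290:400],None,fx=4,fy=4,interpolation=cv2.INTER_CUBIC)
p2,d2=grab('top'); b=cv2.resize(p2[190:260,350:440],None,fx=4,fy=4,interpolation=cv2.INTER_CUBIC)
im=np.zeros((400,800,3),np.uint8); im[:400,:440]=a; im[:280,440:800]=b; cv2.imwrite('pics/c5.png',im[:,:,::-1])
hsv=cv2.cvtColor(p2,cv2.COLOR_RGB2HSV); H,S,V=[hsv[:,:,i].astype(int) for i in range(3)]
m=((H<16)&(S>140)&(V>90)); m[:,:360]=0;m[:,425:]=0;m[:195]=0;m[250:]=0
v,u=np.nonzero(m);print(len(u)); 
if len(u): print(cv2.minAreaRect(onplane('top',np.c_[u,v],127)[:,:2].astype(np.float32)))
E
```

```text
13.1 [440.786 -83.213 183.624] t [-0.048 -0.704 -0.709] y [ 0.998 -0.069  0.001] q [ 0.098  0.402  1.989 -0.885  1.117  0.726] F [-0.254 -0.024 -0.132] w 85.32305365816549 0.0
108
((434.6300964355469, -168.76608276367188), (26.775705337524414, 41.15918731689453), 81.41940307617188)
```

View pics/c5.png

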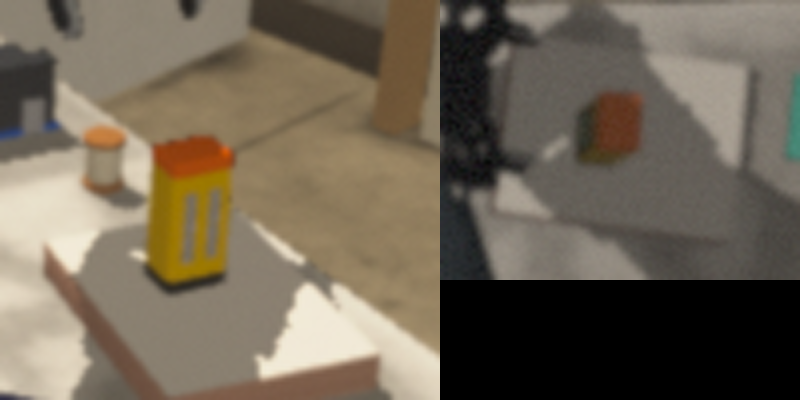

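The meter stands upright on the block, its orange top at (435,-169), as expected. Approach along the tool axis and grip.

Request:
{"op": "apply_moves", "data": {"rows": [[0,-0.9,-12.9,-12.8,0,0,0],[0,-0.9,-12.9,-12.8,0,0,0],[0,-0.9,-12.9,-12.8,0,0,0],[0,-0.9,-12.9,-12.8,0,0,0],[0,-0.9,-12.9,-12.8,0,0,0],[0,-0.9,-12.9,-12.8,0,0,0],[0,0,0,0,0,0,0],[0.3,0,0,0,0,0,0],[0.4,0,0,0,0,0,0],[0.4,0,0,0,0,0,0]], "newtons": 25}}

```text
time: 14.2
eef_pos: [435.8, -160.0, 107.2]
tcp_rot: [0.676, 0.63, -0.278, 0.261]
contact_force: [0.5, -0.0, 0.8]
gripper_width: 51.4
grasp_force: 0.0
```

Request:
{"op": "apply_moves", "data": {"rows": [[1,0,0,0,0,0,0],[1,0,0,0,0,0,0],[1,0,0,0,0,0,0],[1,0,0,0,0,0,0],[1,0,0,0,0,0,0]]}}

```text
time: 14.7
eef_pos: [435.7, -160.2, 107.2]
tcp_rot: [0.676, 0.63, -0.278, 0.261]
contact_force: [-1.3, 2.5, 7.4]
gripper_width: 45.5
grasp_force: 26.8
```

Request:
{"op": "apply_moves", "data": {"rows": [[1,0,0,0,0,0,0],[1,0,0,0,0,0,0]], "newtons": 60}}

```text
time: 14.9
eef_pos: [435.7, -160.2, 107.3]
tcp_rot: [0.676, 0.63, -0.278, 0.261]
contact_force: [-1.3, 4.6, 8.7]
gripper_width: 45.3
grasp_force: 59.9
```

```bash
python3 st.py
```

```text
14.9 [ 435.746 -160.209  107.294] t [-0.047 -0.704 -0.708] y [ 0.998 -0.069  0.003] q [-0.072  0.539  2.05  -1.09   0.921  0.855] F [-1.307  4.577  8.691] w 45.30175896800276 59.90163445472717
```

Request:
{"op": "apply_moves", "data": {"rows": [[1,0,0,8,0,0,0],[1,0,0,16,0,0,0],[1,0,0,20,0,0,0],[1,0,0,16,0,0,0],[1,0,0,0,0,0,0]]}}

```text
time: 15.4
eef_pos: [436.0, -160.3, 168.3]
tcp_rot: [0.676, 0.63, -0.277, 0.262]
contact_force: [-0.6, 0.5, -2.6]
gripper_width: 45.4
grasp_force: 61.6
```

Request:
{"op": "apply_moves", "data": {"rows": [[1,-0.2,-5,0,7.48,-0.52,0],[1,-0.2,-5,0,7.48,-0.52,0],[1,-0.2,-5,0,7.48,-0.52,0],[1,-0.2,-5,0,7.48,-0.52,0],[1,-0.2,-5,0,7.48,-0.52,0],[1,-0.2,-5,0,7.48,-0.52,0],[1,-0.2,-5,0,7.48,-0.52,0],[1,-0.2,-5,0,7.48,-0.52,0],[1,-0.2,-5,0,7.48,-0.52,0],[1,-0.2,-5,0,7.48,-0.52,0],[1,-0.2,-5,0,7.48,-0.52,0],[1,-0.2,-5,0,7.48,-0.52,0]]}}

```text
time: 16.6
eef_pos: [432.6, -220.9, 166.0]
tcp_rot: [0.675, 0.628, 0.282, -0.263]
contact_force: [0.7, 0.6, -1.9]
gripper_width: 45.1
grasp_force: 61.7
```

Request:
{"op": "apply_moves", "data": {"rows": [[1,0,0,-20,0,0,0],[1,0,0,-25,0,0,0],[1,0,0,-25,0,0,0],[1,0,0,-25,0,0,0],[1,0,0,-8,0,0,0],[1,0,0,0,0,0,0],[1,0,0,0,0,0,0]]}}

```text
time: 17.3
eef_pos: [433.1, -220.6, 64.1]
tcp_rot: [0.676, 0.63, 0.281, -0.261]
contact_force: [-0.5, 0.1, -0.1]
gripper_width: 45.1
grasp_force: 61.7
```

```bash
python3 st.py;  python3 - <<'E'
from h import *
p,d=grab('side'); cv2.imwrite('pics/s6.png',cv2.resize(p[200:320,290:430],None,fx=4.5,fy=4.5,interpolation=cv2.INTER_CUBIC)[:,:,::-1])
E
```

```text
17.3 [ 433.086 -220.605   64.066] t [ 0.05   0.706 -0.706] y [ 0.997 -0.071  0.   ] q [-0.836  0.768  1.711  0.557  1.313 -1.094] F [-0.472  0.07  -0.106] w 45.1275009051719 61.73001408576965
```

View pics/s6.png

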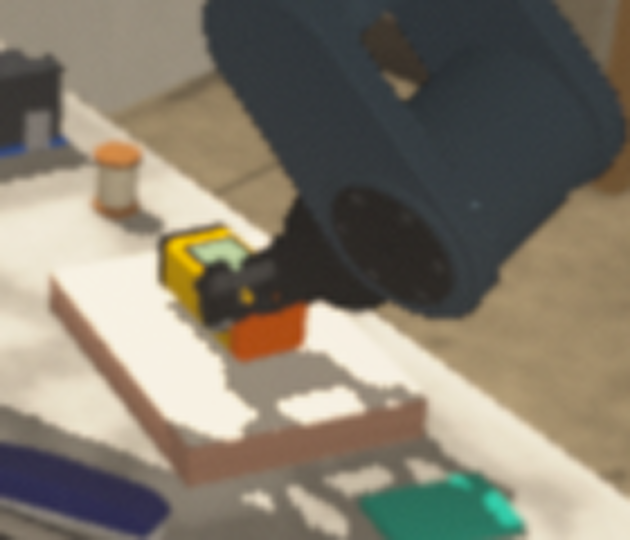

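The picture shows the meter screen up, with the display at (225,252) and the orange end at (270,330), about a centimetre above the middle of the block. Lower until contact.

Request:
{"op": "apply_moves", "data": {"rows": [[1,0,0,-5,0,0,0],[1,0,0,-3,0,0,0],[1,0,0,-2,0,0,0],[1,0,0,0,0,0,0],[1,0,0,0,0,0,0]]}}

```text
time: 17.85
eef_pos: [432.9, -220.4, 53.5]
tcp_rot: [0.676, 0.63, 0.281, -0.261]
contact_force: [-0.8, 0.4, -2.5]
gripper_width: 45.3
grasp_force: 61.7
```

Request:
{"op": "apply_moves", "data": {"rows": [[1,0,0,-1,0,0,0],[1,0,0,0,0,0,0],[1,0,0,0,0,0,0]]}}

```text
time: 18.15
eef_pos: [432.9, -220.5, 53.2]
tcp_rot: [0.675, 0.63, 0.281, -0.262]
contact_force: [-0.9, -1.2, 5.3]
gripper_width: 45.0
grasp_force: 62.3
```

Contact. Open gradually and back out.

Request:
{"op": "apply_moves", "data": {"rows": [[1,0,0,-0.3,0,0,0],[0.44,0,0,0,0,0,0],[0.4,0,0,0,0,0,0],[0.3,0,0,0,0,0,0],[0,0,0,0,0,0,0],[0,0,0,0,0,0,0],[0,0,0,0,0,0,0],[0,0,0,0,0,0,0]]}}

```text
time: 18.95
eef_pos: [432.9, -220.4, 52.2]
tcp_rot: [0.676, 0.629, 0.281, -0.261]
contact_force: [-0.7, 0.1, 0.6]
gripper_width: 85.3
grasp_force: 0.0
```

Request:
{"op": "apply_moves", "data": {"rows": [[0,-0.4,-5,5,0,0,0],[0,-0.8,-12,12,0,0,0],[0,-1,-15,15,0,0,0],[0,-1,-15,15,0,0,0],[0,-1,-15,15,0,0,0],[0,-1,-15,15,0,0,0],[0,0,0,30,0,0,0],[0,0,0,40,0,0,0],[0,0,0,40,0,0,0],[0,0,0,0,0,0,0],[0,0,0,0,0,0,0]]}}

```text
time: 20.05
eef_pos: [427.6, -297.8, 239.9]
tcp_rot: [0.676, 0.63, 0.281, -0.261]
contact_force: [0.2, 0.4, -0.2]
gripper_width: 85.4
grasp_force: 0.0
```

```bash
python3 st.py;  python3 - <<'E'
from h import *
p,d=grab('side'); a=cv2.resize(p[200:330,250:430],None,fx=2.5,fy=2.5,interpolation=cv2.INTER_CUBIC)
p2,d2=grab('top'); b=cv2.resize(p2[185:260,205:465],None,fx=3,fy=3,interpolation=cv2.INTER_CUBIC)
im=np.zeros((a.shape[0]+b.shape[0],780,3),np.uint8); im[:a.shape[0],:a.shape[1]]=a; im[a.shape[0]:,:780]=b; cv2.imwrite('pics/c7.png',im[:,:,::-1])
hsv=cv2.cvtColor(p2,cv2.COLOR_RGB2HSV); H,S,V=[hsv[:,:,i].astype(int) for i in range(3)]
m=((H<35)&(S>110)&(V>70)); m[:,:362]=0;m[:,430:]=0;m[:195]=0;m[250:]=0
v,u=np.nonzero(m);print(len(u)); 
if len(u): print(cv2.minAreaRect(onplane('top',np.c_[u,v],61)[:,:2].astype(np.float32)), np.nanmedian(cloud('top',d2)[m],axis=0))
E
```

```text
20.05 [ 427.629 -297.763  239.884] t [ 0.051  0.706 -0.707] y [ 0.997 -0.071  0.001] q [-0.924  0.579  1.508  0.488  1.685 -0.958] F [ 0.214  0.396 -0.242] w 85.36153238015129 0.0
101
((431.9590148925781, -189.2541961669922), (76.47818756103516, 42.21072769165039), 87.38241577148438) [ 437.89183119 -161.19556794   62.26363424]
```

View pics/c7.png

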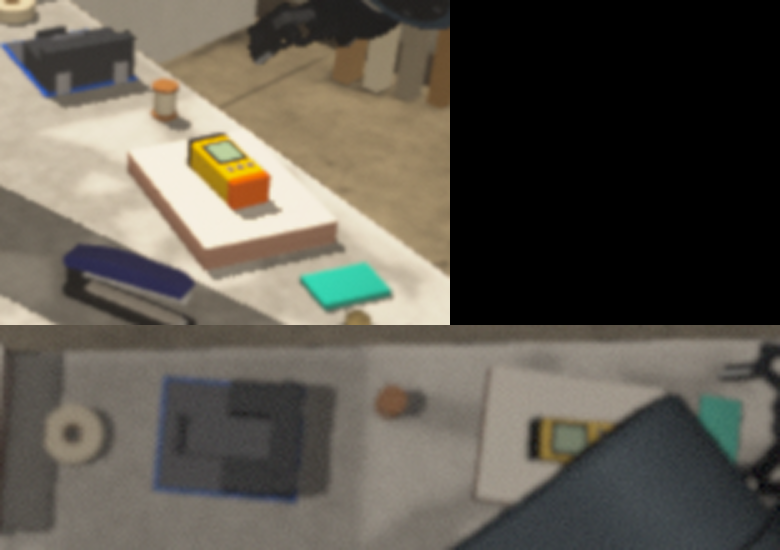

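The meter lies screen up near the block's middle, with the display at (225,150) in the crop, flat with its screen at z≈62. The tape roll, spool and note pad are where they were, and the gripper is open and clear.

```bash
python3 -c "from bench import *; print(sign_off())"
```

```text
the job is handed in; nothing more can be done
None
```

The meter is out of its case, turned over and lying screen up and flat near the middle of the low book block; the tape roll, spool and note pad are untouched, the gripper has let go, and the job was handed in at about 20 s.

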